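# Weigh two slag lumps in hand and hold the denser one on the analyser

### The job

Set the round aperture mask, flange down, into the round seat on the analyser's sprung stage, flat on the bottom of the seat. Lift the two look-alike slag lumps clear of the table one after the other to feel which is heavier, and set the lighter one back on the table. Finish while still gripping the heavier one, centred on the hole of the seated mask and pressed down so that the sprung stage is sunk well past half its travel and stays there for the reading, with your fingers touching neither mask nor analyser; drop nothing and leave the two pottery sherds where they are.

Things in the scene. Friction and masses are not known exactly. Their poses are not given: they have to be found in the camera images.
- analyser: fixed bench X-ray analyser: grey case 200 mm (its x) by 150 mm (its y), top 74 mm up; black display on top towards its -x end, round sprung metal stage towards +x (axis at x +35 mm, y 0). Origin under the case's centre, on the table. Close behind stands a fixed drawer cabinet 230 mm tall, in the way beyond x = 0.58 m from 0.02 m left to 0.3 m right of the robot
- stage (a joint): how far the sprung stage is pressed down, in m: 0 up (at rest), 0.010 on its stop. A preloaded spring carries it straight up and down: about 6.5 N on it (weight of mask and lump included) starts it moving, so it stays up with both lying loose on it; 9.5 N sinks it 5 mm and 12.5 N all the way
- stage_seat (a point): centre of the flat bottom of the stage's round seat (moves with the stage), 90 mm above the table at rest; z up. The seat is a recess 63 mm across and 6 mm deep in the top of the stage, which is a disc 92 mm across; dark round beam window in the middle of its bottom
- mask: loose aperture mask of plain grey metal, 80 g: round flange 60 mm across, 6 mm thick, with a round nose 33 mm across on it, 30.5 mm tall over all, 14 mm hole down the middle; flange's lower edge bevelled to 55 mm, so it fits the 63 mm seat with 1.5 mm to spare all round, any yaw. Origin at the centre of the flange's underside, z up. Stands on its flange on the table; grip it by the nose
- mask_nose (a point): centre of the mask's nose at its top, 30.5 mm above the mask's underside, where the lump is held
- lump_a: one of two black slag lumps of the same shape and size, rough and flat-bottomed: 44 mm (its x) by 56 mm (its y) by 38 mm tall. Grip it across its x, about half way up. Origin at the centre of its underside, z up. The lumps weigh 0.11 to 0.42 kg; one is two to three times as heavy as the other, and only lifting tells which
- lump_b: the other black slag lump, same shape, size and axes as lump_a
- red_sherd: bystander: flat dark red pottery sherd, 57 x 123 x 20 mm, origin at the centre of its underside; leave it alone
- handle_sherd: bystander: arched buff pottery handle, 53 x 94 x 31 mm, origin at the centre of its underside; leave it alone
Not all that is in view belongs to the job. Several things have the shape of the mask; the one meant has the colours described above.

How it is judged:
On the way:
1. the lighter lump has been lifted at least 20 mm clear of the table in the fingers (the heavier one may be lifted before or after) (height (world z) of lump_b above 0.02 m and contact force between the fingers and lump_b above 1 N), for 0.3 s.
At the end, for the whole second after the job is handed in: Mask flat in the seat (2 mm height, 3 mm centring); fingers grip the heavier lump and press it on the nose with over 4 N, centred within 10 mm, stage down over 5 mm of 10; fingers touch neither mask nor analyser; lighter lump still on the table, let go (z of mask in the frame of stage_seat below 0.002 m and horizontal distance between mask and stage_seat below 0.003 m and angle between the z axis of mask and the z axis of stage_seat, either way round below 0.05 rad and z of mask_nose in the frame of stage_seat above 0.025 m and contact force between the fingers and lump_a above 2 N and contact force between lump_a and mask above 4 N and horizontal distance between lump_a and mask_nose below 0.01 m and value of joint stage above 0.005 m and linear speed of each of lump_a, lump_b below 0.02 m/s and contact force between the fingers and mask below 0.5 N and contact force between the fingers and analyser below 0.5 N and height (world z) of lump_b below 0.045 m and contact force between each of the arm, the fingers and lump_b below 0.1 N); the arm keeps its last pose, push and grip.
It fails at once if a pottery sherd shifted by more than 30 mm (distance of any of red_sherd, handle_sherd from where it was at the start of the episode above 0.03 m).
It fails at once if a lump or the mask dropped or thrown (faster than 0.7 m/s out of the fingers) ((linear speed of lump_a above 0.7 m/s and contact force between the fingers and lump_a below 0.1 N) or (linear speed of lump_b above 0.7 m/s and contact force between the fingers and lump_b below 0.1 N) or (linear speed of mask above 0.7 m/s and contact force between the fingers and mask below 0.1 N)).
It also fails if it takes over 72 s, if anything falls off the work surface, if the arm or the gripper's body presses on something with over 40 N, if the wrist force passes 120 N, or if a joint passes its speed limit or range.

### The arm

A 6-joint arm with a two-finger parallel gripper is mounted at the origin on the work surface; the furniture and walls round the work are solid. World frame = base frame: x ahead of the robot, y to its left, z up, the work surface at z = 0. Lengths are in m, angles in rad, forces in N, time in s.
With the tool pointing down it reaches from about 0.4 to 0.825 m from the base axis. Payload 7 kg.
Tool frame: the origin (TCP) lies on the centre line of the jaws, within the pads' length; the fingertips stand 11 mm ahead of it and the grasp point (between the pads) lies 8 mm behind it; z points along the fingers, y is the line along which they close (so a half turn about z gives the same grasp; the last joint's range is limited). The gripper opens to 88 mm and grips with 3 to 60 N. Pads are 19 mm wide; open, the fingers measure 130 mm over their backs; the gripper's body (78 mm by 193 mm) begins 47 mm behind the grasp point.
Start: joints at [1.627, 0.359, 0.012, 0, -1.224, -0.288], TCP at [0.155, 0.657, 0.238] pointing down, gripper open.
Joint ranges: [-3.07, 3.07], [-1.43, 2.12], [-1.02, 1.25], [-3.03, 1.67], [-3.05, -0], [-3.03, 3.03]. Speed limits (rad/s): [2.39, 2.39, 3.01, 3.14, 3.14, 3.14].

### API

Orientations are given as a rotation vector (axis times angle).
In Python, from bench import ctrl, vision, look_for, outline_of gives the robot as it stands. The module is installed in compiled form; this text tells all that it offers.
- The arm moves only by the tool servo_tool, never from a script. Its arguments are lists of equal length, an entry for each row: "jaw": the finger opening in m, from 0 to 0.0876; "offset": the shift along the world's x, y, z in m, a list of three; "dr": the turn, a rotation vector about the world's x, y, z in degrees, a list of three. In form: {"jaw": [jaw, ...], "offset": [[dx, dy, dz], ...], "dr": [[wx, wy, wz], ...]}. A call has 1 to 8 rows; each row is the pose to reach, as a shift and turn from the pose commanded when the call began; what a row does not reach only later rows make up. A row lasts 1/12 s, in which the tool goes at most 41.7 mm and 7.16 degrees, less where a joint would pass 70% of its speed; a pose out of reach is approached as far as the arm can. A call with a gripper value outside its range is refused whole. The fingers move at their own pace and stop on an object; "squeeze" is the grip in N (left out, the last holds). Time passes only in rows, so rows that repeat a pose let the fingers close. It gives the time, the measured TCP pose, the force, the opening and the grip force at its end, in the units of the state.
- ctrl.read_state(): the state, without advancing time (a new reading comes with each control period).
- vision.grab_frame(name): name is "scene" or "top"; returns (picture, depth): 480x640x3 uint8, red, green, blue; 480x640 float32, m along the optical axis (not along the pixel's ray), 0 where there is no reading.
- vision.get_calibration(name): a dict with "mtx" (3x3 intrinsics, pixels), "dist_coeffs" ([k1, k2, p1, p2, k3] as OpenCV has them; the pictures are not rectified), "R" (3x3) and "t" (3): a world point X has camera coordinates R X + t. Camera axes: x right, y down, z forward; pixel columns grow to the right and rows downward; lengths in m; the calibration is good to about 2 mm. A picture is of the moment at which its call begins. get_calibration takes no time and is no camera call.
- ctrl.finish_job(): hands the job in; it is judged then, once.
Trained networks look in the newest picture that a camera, given by its name, has taken for a name from the list of things; names that differ only in an ending like _2 or _b are one class to them, and where a whole thing is asked for, a point or a joint stands for the part that bears it (a point fixed in the world has none). Each returns a list of dicts, best first, with "confidence" (0 to 1); they miss things now and then, are a little off and sometimes report something else, mostly with a low value. They report only what shows in the picture. A call takes as long as a camera call. They do not tell look-alikes from the thing itself.
- look_for(camera, label): "box" ([left, top, right, bottom] in pixels, round what is visible of it).
- outline_of(camera, label): "mask" (480x640 bool, what is visible of it) and "box" ([left, top, right, bottom] in pixels, round what is visible of it).
The state is a dict: "time_s": time; "joint_pos": joint angles; "qvel": joint speeds; "joint_efforts": joint torques, N m; "eef_pos": TCP position; "tool_rot": TCP orientation; "force": force on the tool from outside, world axes, zero at the start; "torque": the same for the moment, N m; "gripper_width": finger opening in m; "grasp_force": force on a finger pad.
Only numpy, scipy, OpenCV 4.12 (cv2) and the standard library are available. Lean on these libraries where they do the work, as an engineer would, in place of code of your own. Each camera call takes 0.05 s, during which the arm holds its last target. There are 200 camera calls.

## Working session

There is one attempt and no reset: what is moved stays moved. The work goes in short steps, Python scripts to look and compute and a tool call to move; the robot and the scene stay as the last step left them, time stands still between calls to the robot, and variables do not carry over. Pictures are saved under pics/ and viewed, at most 10 in all, crops included, and the job is handed in when it is done.

Besides the shell and the picture viewer there is one more tool, called after "Emit:" as name(argument=value, ...), one argument or row to a line, values as JSON. servo_tool: Moves the arm, as the interface text tells. Its arguments: {"type":"object","properties":{"jaw":{"type":"array","items":{"type":"number"}},"offset":{"type":"array","items":{"type":"array","items":{"type":"number"}}},"dr":{"type":"array","items":{"type":"array","items":{"type":"number"}}},"squeeze":{"type":"number"}},"required":["jaw","offset","dr"]}

```bash
mkdir -p pics; cat > h.py <<'E'
import numpy as np, cv2
from bench import ctrl, vision, look_for, outline_of
def cloud(cam, depth):
    c=vision.get_calibration(cam); K=np.array(c["mtx"]);D=np.array(c["dist_coeffs"]);R=np.array(c["R"]);t=np.array(c["t"])
    v,u=np.mgrid[0:480,0:640]
    p=cv2.undistortPoints(np.stack([u,v],-1).reshape(-1,1,2).astype(float),K,D).reshape(480,640,2)
    X=np.dstack([p*depth[...,None],depth])
    W=(X-t)@R   # R^T (X-t)
    W[depth<=0]=np.nan
    return W
E
python3 - <<'E'
from h import *
s=ctrl.read_state();print(s)
for cam in("scene","top"):
    im,d=vision.grab_frame(cam);cv2.imwrite(f"pics/{cam}0.png",im[...,::-1]);W=cloud(cam,d);np.save(cam+"0.npy",W)
    for l in("analyser","stage","mask","lump_a","red_sherd","handle_sherd"):
        for o in outline_of(cam,l):
            P=W[o["mask"]];P=P[~np.isnan(P[:,0])]
            if len(P)==0: continue
            print(cam,l,round(o["confidence"],2),np.round(o["box"]),np.round(np.median(P,0),3),"lo",np.round(np.percentile(P,3,axis=0),3),"hi",np.round(np.percentile(P,97,axis=0),3))
E
```

```text
{'time_s': 0.0, 'joint_pos': array([ 1.62711698e+00,  3.59395801e-01,  1.10524214e-02, -3.89876289e-04,
       -1.22409809e+00, -2.88041106e-01]), 'qvel': array([-0.00114277,  0.00116463, -0.00066759, -0.00173814, -0.00117655,
       -0.00090049]), 'joint_efforts': array([ 1.11887985e-03, -5.82712805e+01,  2.93059409e+01,  6.99733749e+00,
        6.94596136e-03, -1.58343018e-04]), 'eef_pos': array([0.15495737, 0.65647814, 0.23660695]), 'tool_rot': array([ 3.11883406e+00, -3.63184283e-01, -1.24473732e-04]), 'force': array([-0.47523844,  0.18187379,  0.14896131]), 'torque': array([ 0.01521277, -0.0027262 , -0.01416737]), 'grasp_force': 0.0, 'gripper_width': 0.08698599201808546}
scene analyser 0.94 [334. 204. 437. 292.] [ 0.42  -0.059  0.074] lo [ 0.329 -0.163  0.017] hi [ 0.515 -0.013  0.097]
scene stage 0.72 [355. 213. 397. 244.] [ 0.461 -0.091  0.093] lo [ 0.421 -0.133  0.086] hi [ 0.502 -0.049  0.098]
scene mask 0.96 [255. 330. 284. 359.] [0.546 0.222 0.008] lo [0.525 0.191 0.003] hi [0.577 0.241 0.031]
scene mask 0.72 [206. 309. 238. 335.] [0.658 0.224 0.008] lo [0.639 0.193 0.002]
[... 1097 characters left out ...]
o [ 0.421 -0.134  0.086] hi [ 0.5   -0.055  0.099]
top mask 0.92 [216. 284. 244. 313.] [0.443 0.209 0.007] lo [ 0.417  0.185 -0.001] hi [0.47  0.239 0.032]
top mask 0.79 [215. 243. 243. 265.] [0.55  0.215 0.007] lo [0.527 0.191 0.001] hi [0.576 0.243 0.032]
top lump_a 0.56 [282. 299. 306. 317.] [0.429 0.063 0.034] lo [0.409 0.038 0.012] hi [0.446 0.089 0.04 ]
top lump_a 0.22 [456. 239. 508. 266.] [ 0.562 -0.359  0.018] lo [ 0.536 -0.414  0.012] hi [ 0.588 -0.308  0.022]
top red_sherd 0.77 [460. 240. 508. 268.] [ 0.562 -0.358  0.018] lo [ 0.536 -0.414  0.006] hi [ 0.588 -0.308  0.022]
top handle_sherd 0.58 [176. 188. 198. 229.] [0.648 0.316 0.024] lo [0.609 0.296 0.005] hi [0.695 0.337 0.032]
```

```bash
python3 - <<'E'
import cv2,numpy as np
a=cv2.imread("pics/scene0.png")[130:450,150:450];b=cv2.imread("pics/top0.png")[170:370,140:420]
a=cv2.resize(a,(562,600),interpolation=3)
cv2.imwrite("pics/a.png",a);cv2.imwrite("pics/b.png",cv2.resize(b,(800,571),interpolation=3))
E
```

```text
(no output)
```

View pics/a.png

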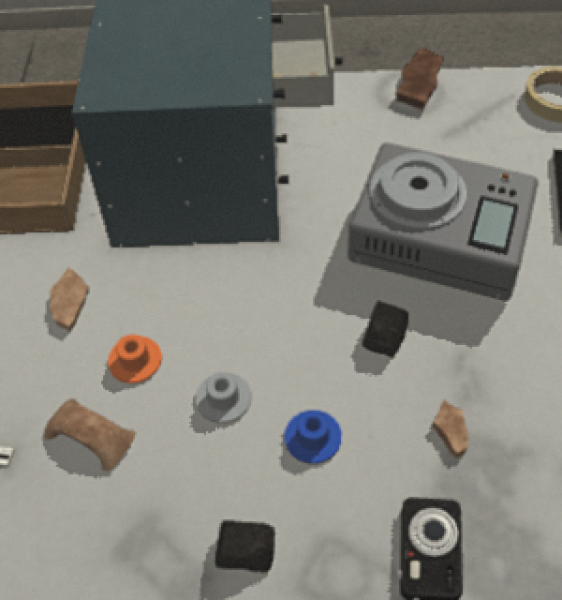

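View pics/b.png

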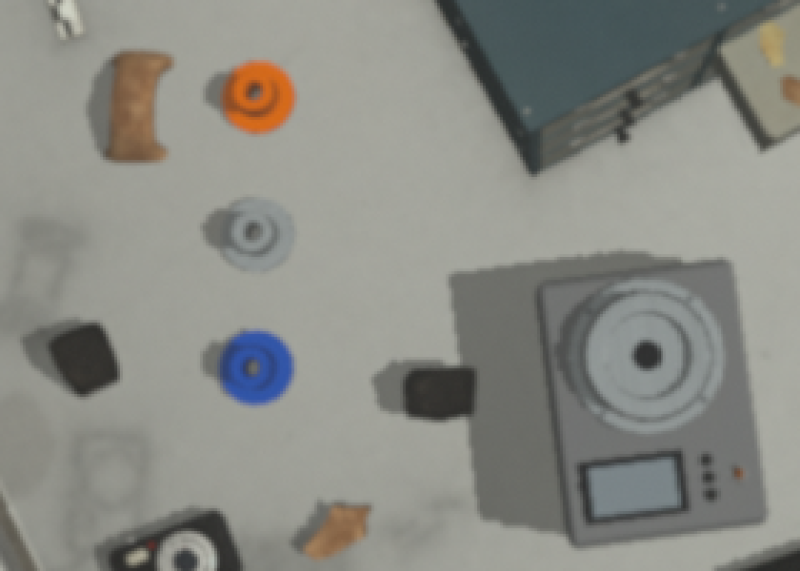

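The scene shows three mask-shaped things: orange at scene px (222,322), grey at (270,345), blue at (318,362). The grey one is plain metal as described. The black lumps are at scene px (280,422) and (356,305). I'll confirm the grey one in a crop and fit exact poses.

```bash
python3 - <<'E'
import cv2,numpy as np
ims={c:cv2.imread(f"pics/{c}0.png") for c in("scene","top")}
cv2.imwrite("pics/c.png",cv2.resize(ims["scene"][320:370,240:300],(600,500),interpolation=3))
def circ(P):
    x,y=P[:,0],P[:,1];A=np.c_[x,y,np.ones(len(x))];s=np.linalg.lstsq(A,x*x+y*y,rcond=None)[0]
    return s[0]/2,s[1]/2,np.sqrt(s[2]+s[0]**2/4+s[1]**2/4)
for c in("scene","top"):
    W=np.load(c+"0.npy");P=W.reshape(-1,3);P=P[~np.isnan(P[:,0])]
    def near(x,y,r,lo,hi): return P[(np.hypot(P[:,0]-x,P[:,1]-y)<r)&(P[:,2]>lo)&(P[:,2]<hi)]
    def enc(Q):
        (x,y),r=cv2.minEnclosingCircle(Q[:,:2].astype(np.float32)); return np.round([x,y,r],4)
    n=near(.55,.217,.05,.026,.036);f=near(.55,.217,.05,.004,.009)
    print(c,"nose",len(n),n.mean(0).round(4),enc(n),"flange",f.mean(0).round(4),enc(f))
    r=near(.461,-.093,.06,.0935,.1);b=near(.461,-.093,.045,.086,.0925)
    print(c,"rim",len(r),enc(r),r[:,2].mean().round(4),circ(r),"bottom",len(b),enc(b),b.mean(0).round(4))
    for x,y in((.444,.351),(.429,.063)):
        q=near(x,y,.045,.03,.045); R=cv2.minAreaRect(q[:,:2].astype(np.float32));print(c,"lump",len(q),q.mean(0).round(4),np.round(R[0],4),np.round(R[1],4),R[2])
        q=near(x,y,.045,.012,.045); R=cv2.minAreaRect(q[:,:2].astype(np.float32));print("   all",np.round(R[0],4),np.round(R[1],4),R[2])
E
```

```text
scene nose 165 [0.5509 0.2154 0.0294] [0.5508 0.215  0.0167] flange [0.5471 0.2221 0.0061] [0.5464 0.2219 0.0383]
scene rim 543 [ 0.462  -0.0923  0.0472] 0.0961 (np.float64(0.46196303208756456), np.float64(-0.09231601297453199), np.float64(0.03927353104649197)) bottom 465 [ 0.4573 -0.0865  0.0423] [ 0.4615 -0.093   0.0901]
scene lump 470 [0.4479 0.3482 0.0347] [0.4459 0.3466] [0.0475 0.0373] 23.635263442993164
   all [0.447  0.3463] [0.0554 0.0413] 23.778257369995117
scene lump 295 [0.43  0.064 0.035] [0.43   0.0673] [0.0376 0.0476] 5.576929092407227
   all [0.4288 0.0675] [0.0429 0.0492] 7.271014213562012
top nose 135 [0.5508 0.2151 0.0302] [0.5512 0.2153 0.0169] flange [0.5494 0.2132 0.0061] [0.5527 0.2124 0.0486]
top rim 734 [ 0.4605 -0.0931  0.0459] 0.0961 (np.float64(0.4605037374134622), np.float64(-0.0931662168452314), np.float64(0.03874909285218507)) bottom 661 [ 0.4605 -0.094   0.0441] [ 0.46   -0.0941  0.0899]
top lump 270 [0.4472 0.3465 0.0348] [0.4436 0.3455] [0.0484 0.0348] 28.958927154541016
   all [0.4469 0.345 ] [0.0535 0.041 ] 25.00103759765625
top lump 299 [0.4285 0.0617 0.0352] [0.429  0.0636] [0.0352 0.0443] 1.593248963356018
   all [0.4266 0.0635] [0.0401 0.0555] 1.455888032913208
```

View pics/c.png

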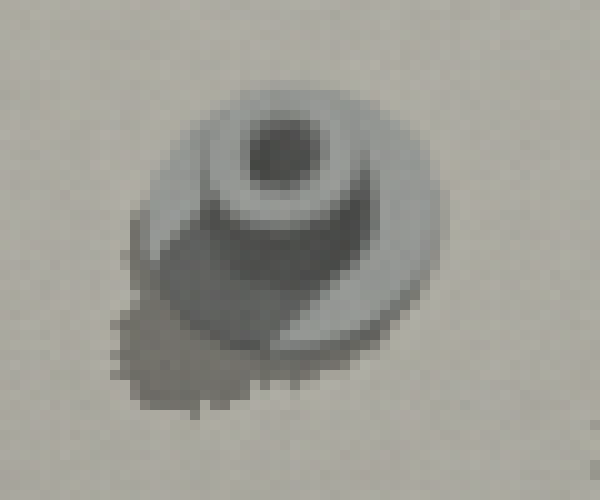

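The crop confirms it: plain grey mask, with the nose axis at (0.551, 0.215). L1 is at (0.447, 0.346) with its grip axis at about 114°. L2 is at (0.428, 0.065) with its grip axis at about 3°. The seat is at (0.461, -0.093). L1 is nearest, so I'll weigh it first.

Emit:
servo_tool(
  jaw=[0.0876,0.0876,0.0876,0.0876,0.0876,0.0876,0.0876,0.0876],
  offset=[
    [0.035,-0.038,-0.012],
    [0.07,-0.076,-0.024],
    [0.105,-0.114,-0.036],
    [0.14,-0.152,-0.048],
    [0.175,-0.19,-0.06],
    [0.21,-0.228,-0.072],
    [0.245,-0.265,-0.09],
    [0.27,-0.29,-0.1],
  ],
  dr=[
    [0,0,6],
    [0,0,12],
    [0,0,18],
    [0,0,24],
    [0,0,30],
    [0,0,34],
    [0,0,37],
    [0,0,37],
  ],
  squeeze=30,
)

```text
time_s: 1.37
eef_pos: [0.376, 0.418, 0.1583]
tool_rot: [-3.072, -0.651, -0.001]
force: [1.3, 0.2, 0.4]
gripper_width: 0.0876
grasp_force: 0.0
```

Emit:
servo_tool(
  jaw=[0.0876,0.0876,0.0876],
  offset=[
    [0,0,0],
    [0,0,0],
    [0,0,0],
  ],
  dr=[
    [0,0,0],
    [0,0,0],
    [0,0,0],
  ],
)

```text
time_s: 1.62
eef_pos: [0.3754, 0.4196, 0.1585]
tool_rot: [-3.074, -0.644, -0.001]
force: [0.2, 0.7, 0.4]
gripper_width: 0.0875
grasp_force: 0.0
```

Emit:
servo_tool(
  jaw=[0.0876,0.0876,0.0876,0.0876,0.0876,0.0876,0.0876,0.0876],
  offset=[
    [0.022,-0.023,-0.01],
    [0.044,-0.046,-0.02],
    [0.064,-0.066,-0.03],
    [0.0715,-0.0735,-0.05],
    [0.0715,-0.0735,-0.08],
    [0.0715,-0.0735,-0.11],
    [0.0715,-0.0735,-0.14],
    [0.0715,-0.0735,-0.14],
  ],
  dr=[
    [0,0,0],
    [0,0,0],
    [0,0,0],
    [0,0,0],
    [0,0,0],
    [0,0,0],
    [0,0,0],
    [0,0,0],
  ],
)

```text
time_s: 2.28
eef_pos: [0.4439, 0.3445, 0.0134]
tool_rot: [3.07, 0.645, -0.009]
force: [0.1, -1.5, -0.2]
gripper_width: 0.0875
grasp_force: 0.0
```

Emit:
servo_tool(
  jaw=[0.03,0.03,0.03,0.03,0.03,0.03,0.03,0.03],
  offset=[
    [0,0,0],
    [0,0,0],
    [0,0,0],
    [0,0,0],
    [0,0,0],
    [0,0,0],
    [0,0,0],
    [0,0,0],
  ],
  dr=[
    [0,0,0],
    [0,0,0],
    [0,0,0],
    [0,0,0],
    [0,0,0],
    [0,0,0],
    [0,0,0],
    [0,0,0],
  ],
)

```text
time_s: 2.95
eef_pos: [0.4467, 0.3461, 0.0187]
tool_rot: [-3.074, -0.646, -0.001]
force: [-2.6, -0.6, 4.8]
gripper_width: 0.0416
grasp_force: 30.0
```

Gripped (41.6 mm). Lift 50 mm and hold.

Emit:
servo_tool(
  jaw=[0.03,0.03,0.03,0.03,0.03,0.03,0.03,0.03],
  offset=[
    [0,0,0.015],
    [0,0,0.03],
    [0,0,0.045],
    [0,0,0.05],
    [0,0,0.05],
    [0,0,0.05],
    [0,0,0.05],
    [0,0,0.05],
  ],
  dr=[
    [0,0,0],
    [0,0,0],
    [0,0,0],
    [0,0,0],
    [0,0,0],
    [0,0,0],
    [0,0,0],
    [0,0,0],
  ],
)

```text
time_s: 3.62
eef_pos: [0.4461, 0.3454, 0.0671]
tool_rot: [3.073, 0.645, -0.002]
force: [-0.2, 0.1, -1.7]
gripper_width: 0.0416
grasp_force: 29.9
```

Emit:
servo_tool(
  jaw=[0.03,0.03,0.03],
  offset=[
    [0,0,0],
    [0,0,0],
    [0,0,0],
  ],
  dr=[
    [0,0,0],
    [0,0,0],
    [0,0,0],
  ],
)

```text
time_s: 3.87
eef_pos: [0.4464, 0.3458, 0.0678]
tool_rot: [3.074, 0.645, -0.001]
force: [-0.0, 0.6, -1.6]
gripper_width: 0.0419
grasp_force: 29.9
```

Emit:
servo_tool(
  jaw=[0.03,0.03,0.03,0.03,0.03,0.03,0.0876,0.0876],
  offset=[
    [0,0,-0.02],
    [0,0,-0.035],
    [0,0,-0.043],
    [0,0,-0.047],
    [0,0,-0.0495],
    [0,0,-0.0495],
    [0,0,-0.0495],
    [0,0,-0.0495],
  ],
  dr=[
    [0,0,0],
    [0,0,0],
    [0,0,0],
    [0,0,0],
    [0,0,0],
    [0,0,0],
    [0,0,0],
    [0,0,0],
  ],
)

```text
time_s: 4.53
eef_pos: [0.4469, 0.3465, 0.0194]
tool_rot: [-3.074, -0.646, -0.002]
force: [0.5, 0.2, -0.6]
gripper_width: 0.0506
grasp_force: 0.0
```

Emit:
servo_tool(
  jaw=[0.0876,0.0876,0.0876,0.0876,0.0876,0.0876,0.0876],
  offset=[
    [0,0,0],
    [0,0,0.02],
    [0,0,0.05],
    [0,0,0.08],
    [0,0,0.1],
    [0,0,0.1],
    [0,0,0.1],
  ],
  dr=[
    [0,0,0],
    [0,0,0],
    [0,0,0],
    [0,0,0],
    [0,0,0],
    [0,0,0],
    [0,0,0],
  ],
)

```text
time_s: 5.12
eef_pos: [0.4471, 0.3468, 0.1204]
tool_rot: [-3.072, -0.645, -0.004]
force: [-1.0, -0.4, -1.3]
gripper_width: 0.0872
grasp_force: 0.0
```

Emit:
servo_tool(
  jaw=[0.0876,0.0876,0.0876,0.0876,0.0876,0.0876,0.0876,0.0876],
  offset=[
    [0.017,-0.022,0],
    [0.034,-0.044,0],
    [0.052,-0.066,0],
    [0.07,-0.088,0],
    [0.087,-0.11,0],
    [0.104,-0.1315,0],
    [0.104,-0.1315,-0.02],
    [0.104,-0.1315,-0.02],
  ],
  dr=[
    [0,0,-6],
    [0,0,-12],
    [0,0,-18],
    [0,0,-24],
    [0,0,-24],
    [0,0,-24],
    [0,0,-24],
    [0,0,-24],
  ],
)

```text
time_s: 5.78
eef_pos: [0.5491, 0.2118, 0.0948]
tool_rot: [3.139, -0.013, -0.008]
force: [-0.7, -0.7, -1.0]
gripper_width: 0.0877
grasp_force: 0.0
```

Emit:
servo_tool(
  jaw=[0.0876,0.0876],
  offset=[
    [0,0,0],
    [0,0,0],
  ],
  dr=[
    [0,0,0],
    [0,0,0],
  ],
)

```text
time_s: 5.95
eef_pos: [0.5501, 0.2147, 0.0985]
tool_rot: [3.141, -0.007, -0.001]
force: [0.3, 0.1, 0.2]
gripper_width: 0.0873
grasp_force: 0.0
```

Emit:
servo_tool(
  jaw=[0.0876,0.0876,0.0876,0.0876,0.0876,0.06,0.05,0.04],
  offset=[
    [0.001,0,-0.02],
    [0.001,0,-0.045],
    [0.001,0,-0.068],
    [0.001,0,-0.0775],
    [0.001,0,-0.0775],
    [0.001,0,-0.0775],
    [0.001,0,-0.0775],
    [0.001,0,-0.0775],
  ],
  dr=[
    [0,0,0.4],
    [0,0,0.4],
    [0,0,0.4],
    [0,0,0.4],
    [0,0,0.4],
    [0,0,0.4],
    [0,0,0.4],
    [0,0,0.4],
  ],
  squeeze=15,
)

```text
time_s: 6.62
eef_pos: [0.5524, 0.2153, 0.0228]
tool_rot: [-3.14, -0.004, -0.003]
force: [-0.3, 0.6, 0.2]
gripper_width: 0.0731
grasp_force: 0.0
```

Emit:
servo_tool(
  jaw=[0.02,0.02,0.02,0.02,0.02],
  offset=[
    [0,0,0],
    [0,0,0],
    [0,0,0],
    [0,0,0],
    [0,0,0],
  ],
  dr=[
    [0,0,0],
    [0,0,0],
    [0,0,0],
    [0,0,0],
    [0,0,0],
  ],
)

```text
time_s: 7.03
eef_pos: [0.5516, 0.2145, 0.0214]
tool_rot: [-3.141, -0.003, -0.0]
force: [0.3, -0.5, 0.2]
gripper_width: 0.0396
grasp_force: 0.0
```

Emit:
servo_tool(
  jaw=[0.02,0.02,0.02,0.02,0.02,0.02,0.02,0.02],
  offset=[
    [0,0,0],
    [0,0,0],
    [0,0,0],
    [0,0,0.02],
    [0,0,0.05],
    [-0.008,0,0.08],
    [-0.016,-0.02,0.1],
    [-0.03,-0.04,0.12],
  ],
  dr=[
    [0,0,0],
    [0,0,0],
    [0,0,0],
    [0,0,0],
    [0,0,0],
    [0,0,0],
    [0,0,0],
    [0,0,0],
  ],
)

```text
time_s: 7.7
eef_pos: [0.522, 0.1749, 0.1423]
tool_rot: [-3.141, -0.005, -0.002]
force: [0.2, -0.0, -1.0]
gripper_width: 0.0325
grasp_force: 15.0
```

Emit:
servo_tool(
  jaw=[0.02,0.02],
  offset=[
    [0,0,0],
    [0,0,0],
  ],
  dr=[
    [0,0,0],
    [0,0,0],
  ],
)

```text
time_s: 7.87
eef_pos: [0.5215, 0.1741, 0.1427]
tool_rot: [-3.14, -0.002, -0.003]
force: [0.1, 0.0, -0.8]
gripper_width: 0.0327
grasp_force: 15.0
```

Emit:
servo_tool(
  jaw=[0.02,0.02,0.02,0.02,0.02,0.02,0.02,0.02],
  offset=[
    [-0.012,-0.03,0],
    [-0.024,-0.06,0],
    [-0.036,-0.09,0],
    [-0.048,-0.12,0],
    [-0.06,-0.15,0],
    [-0.0605,-0.18,0],
    [-0.0605,-0.21,0],
    [-0.0605,-0.24,0],
  ],
  dr=[
    [0,0,0],
    [0,0,0],
    [0,0,0],
    [0,0,0],
    [0,0,0],
    [0,0,0],
    [0,0,0],
    [0,0,0],
  ],
)

```text
time_s: 8.53
eef_pos: [0.4607, -0.0665, 0.1406]
tool_rot: [3.141, 0.005, -0.001]
force: [0.7, 0.7, -0.6]
gripper_width: 0.0323
grasp_force: 15.0
```

Emit:
servo_tool(
  jaw=[0.02,0.02,0.02,0.02],
  offset=[
    [0,-0.02,0],
    [0,-0.027,0],
    [0,-0.027,0],
    [0,-0.027,0],
  ],
  dr=[
    [0,0,0],
    [0,0,0],
    [0,0,0],
    [0,0,0],
  ],
)

```text
time_s: 8.87
eef_pos: [0.461, -0.0925, 0.1405]
tool_rot: [3.141, 0.001, -0.002]
force: [-0.4, -0.1, -0.9]
gripper_width: 0.0326
grasp_force: 15.0
```

Emit:
servo_tool(
  jaw=[0.02,0.02,0.02,0.02,0.02,0.02,0.02,0.02],
  offset=[
    [0,0,-0.012],
    [0,0,-0.02],
    [0,0,-0.022],
    [0,0,-0.023],
    [0,0,-0.024],
    [0,0,-0.025],
    [0,0,-0.025],
    [0,0,-0.025],
  ],
  dr=[
    [0,0,0],
    [0,0,0],
    [0,0,0],
    [0,0,0],
    [0,0,0],
    [0,0,0],
    [0,0,0],
    [0,0,0],
  ],
)

```text
time_s: 9.53
eef_pos: [0.4612, -0.0924, 0.1164]
tool_rot: [-3.142, -0.003, -0.001]
force: [0.5, -0.3, -0.7]
gripper_width: 0.0325
grasp_force: 15.0
```

Emit:
servo_tool(
  jaw=[0.02,0.02,0.02,0.02,0.02,0.02],
  offset=[
    [0,0,-0.001],
    [0,0,-0.002],
    [0,0,-0.003],
    [0,0,-0.004],
    [0,0,-0.004],
    [0,0,-0.004],
  ],
  dr=[
    [0,0,0],
    [0,0,0],
    [0,0,0],
    [0,0,0],
    [0,0,0],
    [0,0,0],
  ],
)

```text
time_s: 10.03
eef_pos: [0.4609, -0.0926, 0.1121]
tool_rot: [3.142, 0.003, -0.0]
force: [-0.5, 0.5, -1.1]
gripper_width: 0.0328
grasp_force: 15.0
```

Emit:
servo_tool(
  jaw=[0.02,0.02,0.02],
  offset=[
    [0,0,-0.001],
    [0,0,-0.001],
    [0,0,-0.001],
  ],
  dr=[
    [0,0,0],
    [0,0,0],
    [0,0,0],
  ],
)

```text
time_s: 10.28
eef_pos: [0.4611, -0.0925, 0.1112]
tool_rot: [-3.142, -0.003, -0.0]
force: [0.7, -0.5, -0.5]
gripper_width: 0.0323
grasp_force: 15.0
```

Emit:
servo_tool(
  jaw=[0.02,0.02,0.02,0.02],
  offset=[
    [0,0,-0.001],
    [0,0,-0.001],
    [0,0,-0.001],
    [0,0,-0.001],
  ],
  dr=[
    [0,0,0],
    [0,0,0],
    [0,0,0],
    [0,0,0],
  ],
)

```text
time_s: 10.62
eef_pos: [0.4611, -0.0925, 0.1106]
tool_rot: [3.142, 0.004, 0.0]
force: [-2.2, 0.2, 5.1]
gripper_width: 0.0328
grasp_force: 15.0
```

Emit:
servo_tool(
  jaw=[0.045,0.06,0.07,0.07,0.07,0.07,0.07,0.07],
  offset=[
    [0,0,0],
    [0,0,0],
    [0,0,0],
    [0,0,0],
    [0,0,0.02],
    [0,0,0.045],
    [0,0,0.07],
    [0,0,0.07],
  ],
  dr=[
    [0,0,0],
    [0,0,0],
    [0,0,0],
    [0,0,0],
    [0,0,0],
    [0,0,0],
    [0,0,0],
    [0,0,0],
  ],
)

```text
time_s: 11.28
eef_pos: [0.4637, -0.0925, 0.1847]
tool_rot: [3.142, 0.005, 0.011]
force: [1.2, 0.5, -0.6]
gripper_width: 0.0695
grasp_force: 0.0
```

```bash
python3 - <<'E'
from h import *
print(ctrl.read_state()["joint_pos"].round(2))
E
```

```text
[ 0.22  0.06 -0.5   0.   -1.    1.35]
```

Emit:
servo_tool(
  jaw=[0.0876,0.0876,0.0876,0.0876,0.0876,0.0876,0.0876,0.0876],
  offset=[
    [-0.004,0.02,0],
    [-0.008,0.04,0],
    [-0.012,0.06,0],
    [-0.016,0.08,0],
    [-0.02,0.1,0],
    [-0.025,0.12,0],
    [-0.03,0.14,0],
    [-0.033,0.1575,0],
  ],
  dr=[
    [0,0,-6.8],
    [0,0,-13.6],
    [0,0,-20.4],
    [0,0,-27.2],
    [0,0,-34],
    [0,0,-40.8],
    [0,0,-47.6],
    [0,0,-54.4],
  ],
)

```text
time_s: 11.95
eef_pos: [0.4275, 0.066, 0.1801]
tool_rot: [-2.791, 1.441, -0.0]
force: [0.2, -0.4, 0.0]
gripper_width: 0.0874
grasp_force: 0.0
```

Emit:
servo_tool(
  jaw=[0.0876,0.0876,0.0876,0.0876,0.0876,0.0876],
  offset=[
    [0,0,-0.01],
    [0,0,-0.03],
    [0,0,-0.05],
    [0,0,-0.07],
    [0,0,-0.08],
    [0,0,-0.08],
  ],
  dr=[
    [0,0,-6.8],
    [0,0,-13.6],
    [0,0,-20.4],
    [0,0,-27.2],
    [0,0,-32.6],
    [0,0,-32.6],
  ],
)

```text
time_s: 12.45
eef_pos: [0.4265, 0.0642, 0.098]
tool_rot: [2.273, -2.163, -0.002]
force: [-0.0, 0.4, 0.5]
gripper_width: 0.0878
grasp_force: 0.0
```

```bash
python3 - <<'E'
from h import *
s=ctrl.read_state();print(s["eef_pos"],s["tool_rot"],s["force"])
im,d=vision.grab_frame("top");W=cloud("top",d);im2,d2=vision.grab_frame("scene")
a=cv2.resize(im[250:370,280:420],(700,600),interpolation=3);cv2.imwrite("pics/d.png",a[...,::-1])
for c,D in(("top",d),("scene",d2)):
    P=cloud(c,D).reshape(-1,3);P=P[~np.isnan(P[:,0])]
    r=np.hypot(P[:,0]-.461,P[:,1]+.093);
    n=P[(r<.03)&(P[:,2]>.114)&(P[:,2]<.126)];f=P[(r<.028)&(r>.019)&(P[:,2]<.105)]
    print(c,len(n),n.mean(0),cv2.minEnclosingCircle(n[:,:2].astype(np.float32)),"flange z",np.median(f[:,2]))
E
```

```text
[0.42654444 0.06418399 0.09799508] [ 2.27311233e+00 -2.16266304e+00 -2.03366082e-03] [-0.01266623  0.40891402  0.5079507 ]
top 169 [ 0.4607099  -0.09241618  0.12023039] ((0.46090880036354065, -0.09245042502880096), 0.01648491434752941) flange z 0.09592939492862304
scene 0 [nan nan nan] ((0.0, 0.0), 0.0) flange z nan<stdin>:9: RuntimeWarning: Mean of empty slice.
  ret = um.true_divide(
  return _methods._mean(a, axis=axis, dtype=dtype,
  ret = ret.dtype.type(ret / rcount)
```

View pics/d.png

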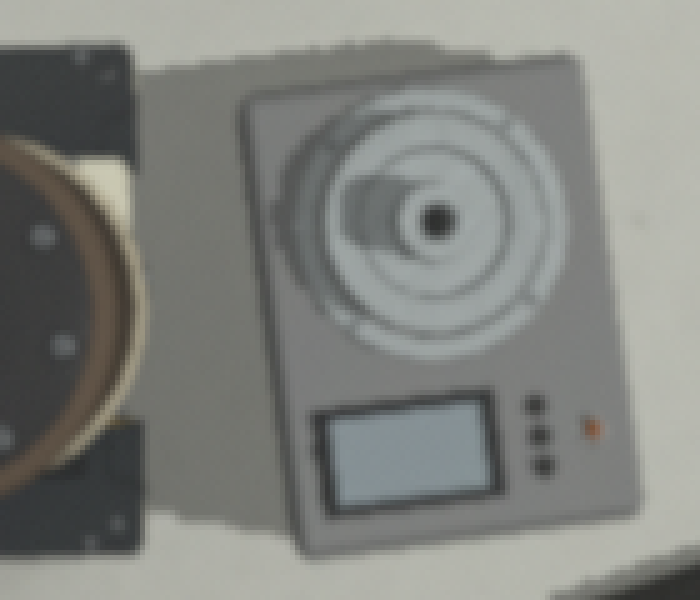

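The mask is seated: nose at crop px (437,220), centre (0.461, -0.0925), top at 0.1202. Now L2.

Emit:
servo_tool(
  jaw=[0.0876,0.0876,0.0876,0.0876,0.0876,0.03,0.03,0.03],
  offset=[
    [0.001,0.001,-0.025],
    [0.001,0.001,-0.05],
    [0.001,0.001,-0.07],
    [0.001,0.001,-0.0795],
    [0.001,0.001,-0.0795],
    [0.001,0.001,-0.0795],
    [0.001,0.001,-0.0795],
    [0.001,0.001,-0.0795],
  ],
  dr=[
    [0,0,0],
    [0,0,0],
    [0,0,0],
    [0,0,0],
    [0,0,0],
    [0,0,0],
    [0,0,0],
    [0,0,0],
  ],
  squeeze=40,
)

```text
time_s: 13.22
eef_pos: [0.43, 0.0666, 0.0219]
tool_rot: [-2.28, 2.157, -0.001]
force: [0.2, -0.4, -0.0]
gripper_width: 0.0731
grasp_force: 0.0
```

Emit:
servo_tool(
  jaw=[0.03,0.03,0.03,0.03,0.03,0.03],
  offset=[
    [0,0,0],
    [0,0,0],
    [0,0,0],
    [0,0,0],
    [0,0,0],
    [0,0,0],
  ],
  dr=[
    [0,0,0],
    [0,0,0],
    [0,0,0],
    [0,0,0],
    [0,0,0],
    [0,0,0],
  ],
)

```text
time_s: 13.72
eef_pos: [0.4289, 0.0659, 0.0208]
tool_rot: [2.281, -2.16, 0.0]
force: [-1.4, -0.1, 5.0]
gripper_width: 0.0413
grasp_force: 40.0
```

Emit:
servo_tool(
  jaw=[0.03,0.03,0.03,0.03,0.03,0.03,0.03,0.03],
  offset=[
    [0,0,0.015],
    [0,0,0.03],
    [0,0,0.045],
    [0,0,0.05],
    [0,0,0.05],
    [0,0,0.05],
    [0,0,0.05],
    [0,0,0.05],
  ],
  dr=[
    [0,0,0],
    [0,0,0],
    [0,0,0],
    [0,0,0],
    [0,0,0],
    [0,0,0],
    [0,0,0],
    [0,0,0],
  ],
)

```text
time_s: 14.38
eef_pos: [0.4284, 0.0656, 0.0698]
tool_rot: [2.28, -2.159, -0.001]
force: [0.4, -0.6, -4.0]
gripper_width: 0.0412
grasp_force: 39.9
```

Emit:
servo_tool(
  jaw=[0.03,0.03,0.03],
  offset=[
    [0,0,0],
    [0,0,0],
    [0,0,0],
  ],
  dr=[
    [0,0,0],
    [0,0,0],
    [0,0,0],
  ],
)

```text
time_s: 14.63
eef_pos: [0.4289, 0.0659, 0.0703]
tool_rot: [2.281, -2.16, -0.0]
force: [-0.1, 1.2, -2.1]
gripper_width: 0.0414
grasp_force: 39.9
```

Readings are noisy, so I'll average a number of them.

```bash
python3 - <<'E'
from h import *
F=[];T=[]
for i in range(24):
    vision.grab_frame("top");s=ctrl.read_state();F.append(s["force"]);T.append(s["joint_efforts"])
F=np.array(F);print(F.mean(0),F.std(0),F[:,2].round(1));print(np.mean(T,0).round(2),s["eef_pos"])
E
```

```text
[-0.17149473 -0.06685976 -3.1603925 ] [0.37324188 0.42366245 0.44525321] [-3.5 -3.3 -3.1 -3.4 -2.7 -3.6 -3.5 -3.5 -3.8 -2.4 -3.8 -2.4 -3.2 -2.8
 -3.1 -3.4 -2.8 -2.  -3.6 -3.3 -2.9 -3.3 -3.2 -3.4]
[-0.000e+00 -3.377e+01  2.091e+01  5.170e+00 -1.000e-02 -0.000e+00] [0.42902396 0.06597646 0.07067889]
```

L2 weighs 3.16 N (about 0.32 kg) against about 1.65 N for L1, roughly 2:1, so L2 is the heavier one. L1 is already back on the table. Now I'll carry L2 over the mask.

Emit:
servo_tool(
  jaw=[0.03,0.03,0.03,0.03,0.03,0.03,0.03,0.03],
  offset=[
    [0,0,0.03],
    [0,0,0.06],
    [0.002,-0.01,0.09],
    [0.008,-0.04,0.1],
    [0.014,-0.07,0.1],
    [0.02,-0.1,0.1],
    [0.026,-0.13,0.1],
    [0.032,-0.1585,0.1],
  ],
  dr=[
    [0,0,0],
    [0,0,0],
    [0,0,0],
    [0,0,0],
    [0,0,0],
    [0,0,0],
    [0,0,0],
    [0,0,0],
  ],
  squeeze=50,
)

```text
time_s: 16.5
eef_pos: [0.4609, -0.094, 0.1709]
tool_rot: [-2.281, 2.16, -0.0]
force: [-0.0, 0.1, -3.8]
gripper_width: 0.0412
grasp_force: 49.9
```

Emit:
servo_tool(
  jaw=[0.03,0.03,0.03,0.03],
  offset=[
    [0,0,-0.01],
    [0,0,-0.015],
    [0,0,-0.015],
    [0,0,-0.015],
  ],
  dr=[
    [0,0,0],
    [0,0,0],
    [0,0,0],
    [0,0,0],
  ],
)

```text
time_s: 16.83
eef_pos: [0.4605, -0.0921, 0.1553]
tool_rot: [2.281, -2.159, -0.001]
force: [0.0, 0.8, -3.0]
gripper_width: 0.0411
grasp_force: 49.9
```

```bash
python3 - <<'E'
from h import *
im,d=vision.grab_frame("scene");s=ctrl.read_state();print(s["eef_pos"],s["tool_rot"],s["force"],s["gripper_width"])
cv2.imwrite("pics/e.png",cv2.resize(im[160:310,310:460],(600,600),interpolation=3)[...,::-1])
E
```

```text
[ 0.46091885 -0.09184969  0.15572863] [ 2.28218178e+00 -2.15853359e+00 -2.51898682e-04] [ 0.05094147 -0.28831303 -2.78569816] 0.04096336526212455
```

View pics/e.png

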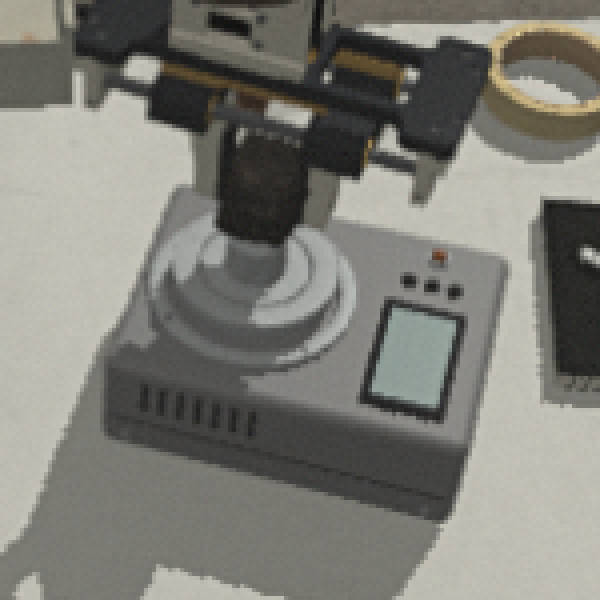

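The lump is above the nose (crop px 260,235). Pressing down in steps, watching the force.

Emit:
servo_tool(
  jaw=[0.03,0.03,0.03,0.03,0.03,0.03],
  offset=[
    [0,0,-0.008],
    [0,0,-0.012],
    [0,0,-0.014],
    [0,0,-0.016],
    [0,0,-0.018],
    [0,0,-0.018],
  ],
  dr=[
    [0,0,0],
    [0,0,0],
    [0,0,0],
    [0,0,0],
    [0,0,0],
    [0,0,0],
  ],
)

```text
time_s: 17.38
eef_pos: [0.461, -0.0923, 0.1377]
tool_rot: [-2.281, 2.16, 0.0]
force: [-2.7, 2.4, 4.3]
gripper_width: 0.0409
grasp_force: 50.0
```

Emit:
servo_tool(
  jaw=[0.03,0.03,0.03,0.03,0.03],
  offset=[
    [0,0,-0.001],
    [0,0,-0.002],
    [0,0,-0.003],
    [0,0,-0.004],
    [0,0,-0.004],
  ],
  dr=[
    [0,0,0],
    [0,0,0],
    [0,0,0],
    [0,0,0],
    [0,0,0],
  ],
)

```text
time_s: 17.8
eef_pos: [0.4612, -0.0924, 0.1341]
tool_rot: [-2.281, 2.16, -0.0]
force: [-4.2, 2.7, 7.8]
gripper_width: 0.041
grasp_force: 50.0
```

```bash
cat > m.py <<'E'
from h import *
F=[]
for i in range(10):
    im,d=vision.grab_frame("top" if i%2 else "scene");s=ctrl.read_state();F.append(s["force"])
    P=cloud("top" if i%2 else "scene",d).reshape(-1,3);P=P[~np.isnan(P[:,0])];r=np.hypot(P[:,0]-.461,P[:,1]+.093)
    q=P[(r>.034)&(r<.044)&(P[:,2]>.08)&(P[:,2]<.1)]
    if i>7: print("rim z",len(q),np.percentile(q[:,2],[25,50,75]) if len(q) else 0)
print(np.mean(F,0),s["eef_pos"],s["tool_rot"],s["gripper_width"],s["grasp_force"],s["time_s"])
E
python3 m.py
```

```text
rim z 288 [0.08812781 0.08906469 0.09011817]
rim z 0 0
[-4.37597888  3.54897283  6.37724529] [ 0.46112493 -0.09242413  0.13427158] [-2.28083304e+00  2.15970236e+00 -4.27699039e-04] 0.04108949661304959 49.9967915604763 18.3
```

Emit:
servo_tool(
  jaw=[0.03,0.03,0.03,0.03,0.03],
  offset=[
    [0,0,-0.001],
    [0,0,-0.001],
    [0,0,-0.001],
    [0,0,-0.001],
    [0,0,-0.001],
  ],
  dr=[
    [0,0,0],
    [0,0,0],
    [0,0,0],
    [0,0,0],
    [0,0,0],
  ],
)

```text
time_s: 18.72
eef_pos: [0.4611, -0.0924, 0.1333]
tool_rot: [-2.281, 2.16, -0.0]
force: [-4.6, 3.0, 6.7]
gripper_width: 0.0413
grasp_force: 50.0
```

```bash
python3 m.py; python3 - <<'E'
from h import *
im,d=vision.grab_frame("scene")
cv2.imwrite("pics/f.png",cv2.resize(im[200:260,340:415],(750,600),interpolation=3)[...,::-1])
P=cloud("scene",d).reshape(-1,3);P=P[~np.isnan(P[:,0])]
q=P[(np.hypot(P[:,0]-.447,P[:,1]-.346)<.05)&(P[:,2]>.012)];print("L1",cv2.minAreaRect(q[:,:2].astype(np.float32)),q[:,2].max())
r=np.hypot(P[:,0]-.461,P[:,1]+.093)
for lo,hi in((.033,.045),(.019,.029)):
    q=P[(r>lo)&(r<hi)&(P[:,2]>.08)&(P[:,2]<.094)];A=np.c_[q[:,0]-.461,q[:,1]+.093,np.ones(len(q))];print(lo,len(q),np.linalg.lstsq(A,q[:,2],rcond=None)[0])
E
```

```text
rim z 285 [0.08704664 0.08797042 0.08891498]
rim z 0 0
[-4.92924652  3.63117344  7.31792906] [ 0.46110914 -0.09244665  0.13332769] [-2.28071540e+00  2.15979179e+00 -4.58255837e-04] 0.041074647255670005 50.000340101360045 19.2167
L1 ((0.44712817668914795, 0.34655439853668213), (0.055061787366867065, 0.042821552604436874), 24.514705657958984) 0.040703915724112444
0.033 364 [ 0.01199963 -0.01828691  0.0877837 ]
0.019 163 [ 0.01629423 -0.00077386  0.08820118]
```

View pics/f.png

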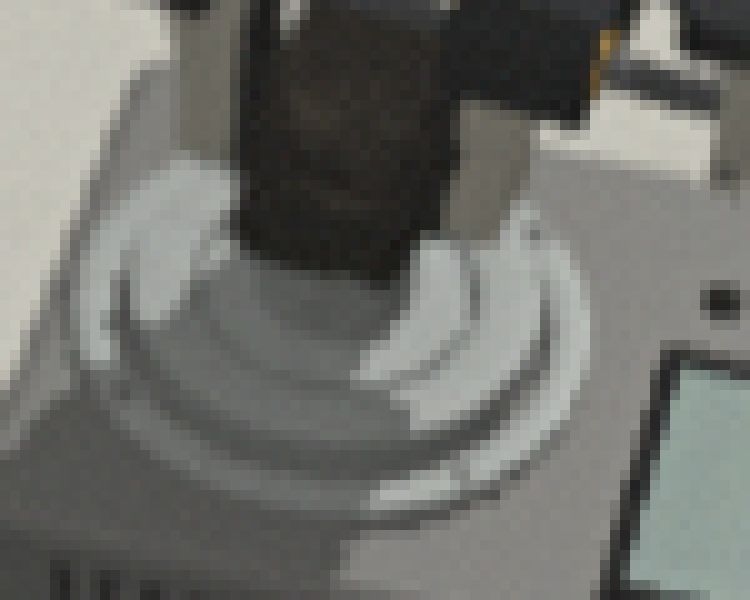

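The stage is sunk about 8 mm. The mask is flat (flange plane level with the rim), the lump sits on the nose, the fingers are clear, and L1 rests on the table where it was. Handing in.

```bash
python3 -c "
from bench import ctrl
print(ctrl.finish_job())"
```

```text
the job is handed in; nothing more can be done
None
```

Handed in with no verdict returned: the grey mask is flat in its seat, the heavier lump (about 0.32 kg against about 0.17 kg) is gripped and pressed on its nose with the stage sunk about 8 mm of 10, and the lighter lump is back on the table; I did not re-measure the two sherds, but the arm never went near them.

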